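Fit and hold the leak-test plug on a gearbox

TASK

Get this gearbox ready for its leak test: first turn the dial on top of the tester until its pointer lines up with the raised tab beside the scale. Then take the bar-handled plug, lower it into the gearbox's filler port with its two lugs through the two slots, push it down against the spring and twist it clockwise a quarter turn until it stops. Finish still gripping the plug and pressing it down so that its flange stays flush on the port (do not let go), with all the other loose things left where they were.

Things in the scene. Friction and masses are not known exactly. Their poses are not given: they have to be found in the camera images.
- dial (a joint): angle of the black dial on the tester's top (rad), growing clockwise seen from above; at 0 its pointer points to the tester's -x side (towards the robot when the tester is not turned). It turns with light friction (about 0.03 N m) and stays where left; turn it by gripping its bar
- dial_tip (a point): outer end of the dial's pointer, a white line on one end of the dial's bar. The point is 18.5 mm from the dial's axis, 44 mm above the tester's top; its -x axis points outward along the pointer, z is up. The dial is a disc of 44 mm diameter carrying a grip bar 42 mm long (along x), 14 mm wide (along y), rising to 44 mm above the tester's top
- dial_grip (a point): point on the dial's axis, in the bar, 37 mm above the tester's top: TCP height for gripping the bar across its 14 mm width from above; x axis along the bar, away from the pointer
- marker: the raised brass tab that marks the wanted setting: 14 mm long radially, 6 mm wide, 12 mm high, fixed on the tester's top just outside the dial. This body's origin is on the dial's axis at the tester's top; its -x axis points from the axis out to the tab. At the start it lies 0.5 to 1.5 rad clockwise of the dial's pointer
- marker_tab (a point): top of that tab, 12 mm above the tester's top, 43 mm from the dial's axis
- tester: grey fixed tester box, 150 (x) x 170 (y) x 70 mm high, origin at the centre of its underside; black scale ticks every 15 degrees round the dial; two dark round studs 18 mm high on the far part of its top
- plug: loose bayonet plug of plain metal, 0.15 to 0.3 kg, standing on its foot; origin: centre of the foot's underside, z up. Shank 30 mm diameter, 16 mm long, foot chamfered; two lugs, one either side, along x at the foot (47 mm over both tips, 9 mm wide, from 1 to 6 mm above the foot); flange 56 mm diameter from 16 to 21 mm; above it a grip bar. A half turn about z makes no difference
- plug_seat (a point): centre of the underside of the plug's flange, 16 mm above the foot, axes as the plug's
- plug_grip (a point): point on the plug's axis, in its grip bar, 42 mm above the foot: TCP height for gripping, fingertips just above the flange. The bar is 44 mm long (along x, parallel to the lugs), 14 mm wide (along y), from 21 to 53 mm above the foot
- gearbox: teal gearbox casting, fixed, base 150 x 130 mm, origin at the centre of its underside; on top a square neck 64 mm wide whose bare metal top face, the filler port, is 105 mm above the table; the body beside the neck is up to 77 mm high
- port (a point): centre of the filler port at its top face; z up. The plate is 6 mm thick with a round hole of 32 mm diameter and two slots, one either side, along x (49 mm over both ends, 13 mm wide). With the plug's flange less than 4 mm above the face its lugs are under the plate and it turns clockwise (from above) about 91 degrees to a stop, not the other way
- follower (a joint): travel of the spring plate inside the port (m, 0 at rest, grows downwards). It starts 8 mm under the port's face and pushes the plug up with 4 N at first touch, 8 N when the flange is flush (0.008). A plug that is turned but not pressed is lifted until its lugs meet the plate, flange 4 mm above the face
- blank_plug: bystander: loose plug of the same size without lugs, with a round knob (32 mm diameter) instead of a bar; 49 mm high, origin under its centre
- oil_bottle: bystander: white bottle, 64 mm diameter, 170 mm high, origin under its centre
- bearing: bystander: steel bearing ring, 52 mm diameter, 16 mm high, lying flat
- bracket: bystander: small grey cast angle bracket, 60 x 50 x 50 mm high
- wrench: bystander: wrench lying on the table, under 15 mm high
- screwdriver: bystander: screwdriver lying on the table, under 35 mm high
Not all that is in view belongs to the job. What is shaped like the tester but red is not meant. Leave any brown look-alike of the plug alone.

How it is judged:
On the way, in this order (a step that is already met when the one before it is completed fails the run):
1. the dial's pointer is lined up with the tab (angle between the x axis of dial_tip and the x axis of marker, either way round below 0.12 rad and horizontal distance between dial_tip and marker_tab below 0.035 m), for 0.3 s.
2. the plug is pushed into the port, its lugs through the slots (z of plug_seat in the frame of port below 0.006 m and horizontal distance between plug_seat and port below 0.003 m and angle between the x axis of plug and the x axis of port, either way round below 0.35 rad), for 0.05 s.
At the end, for the whole second after the job is handed in: Through the last second: dial pointer within 0.12 rad of the tab; plug in the port, flange flush (within 1.8 mm; unpressed it rises 4 mm), within 3 mm of centre, upright (0.06 rad), turned at least 70 degrees from the slots, and the fingers still hold it (over 2 N) (all of step 1 and z of plug_seat in the frame of port below 0.0018 m and horizontal distance between plug_seat and port below 0.003 m and angle between the x axis of plug and the x axis of port, either way round above 1.22 rad and angle between plug's own z axis and vertical below 0.06 rad and contact force between the fingers and plug above 2 N); the arm keeps its last pose, push and grip.
It fails at once if the oil bottle, bearing ring, cast bracket, wrench, screwdriver, blank plug (any of them) moved by more than 30 mm (distance of any of oil_bottle, bearing, bracket, wrench, screwdriver, blank_plug from where it was at the start of the episode above 0.03 m).
It also fails if it takes over 61 s, if anything falls off the work surface, if the arm or the gripper's body presses on something with over 40 N, if the wrist force passes 120 N, or if a joint passes its speed limit or range.

ROBOT

A 6-joint arm with a two-finger parallel gripper is mounted at the origin on the work surface. World frame = base frame: x ahead of the robot, y to its left, z up, the work surface at z = 0. Lengths are in m, angles in rad, forces in N, time in s.
With the tool pointing down it reaches from about 0.225 to 0.875 m from the base axis. Payload 3.4 kg.
Tool frame: the origin (TCP) lies between the finger pads, 19 mm behind the fingertips; this is the grasp point; x points along the fingers, y is the direction in which the jaws open and shut, and the axes are right-handed (so a half turn about x gives the same grasp; the last joint's range is limited). The gripper opens to 85 mm and grips with 20 to 120 N. Pads are 22 mm wide; open, the fingers measure 114 mm over their backs; the gripper's body (76 mm by 85 mm) begins 54 mm behind the grasp point. The pads swing forward as they close: fully open they stand 13 mm farther back than shut.
Start: joints at [-1.352, 0.276, 1.505, -0, 1.361, -0.121], TCP at [0.192, -0.542, 0.25] pointing down, gripper open.
Joint ranges: [-2.89, 2.89], [-0.75, 2.08], [0.22, 2.7], [-1.18, 4.32], [0.11, 2.71], [-2.7, 2.7]. Speed limits (rad/s): [2.57, 2.57, 3.14, 3.14, 3.14, 3.14].

INTERFACE

Orientations are given as a unit quaternion [w, x, y, z].
In Python, from rig import manip gives the robot as it stands.
- The arm moves only by the shell command python3 -m crank 'ROWS' [FORCE]. ROWS is a JSON object of lists of equal length, an entry for each row: "grip": the opening, from 0 (shut) to 1 (fully open); "slide": the shift along the world's x, y, z in cm, a list of three; "roll": the turn about the world's z in degrees. In form: {"grip": [grip, ...], "slide": [[dx, dy, dz], ...], "roll": [roll, ...]}. A call has 1 to 20 rows; each row is the pose to reach, as a shift and turn from the pose commanded when the call began; what a row does not reach only later rows make up. A row lasts 1/10 s, in which the tool goes at most 50 mm and 8.59 degrees, less where a joint would pass 70% of its speed; a pose out of reach is approached as far as the arm can. A call with a gripper value outside its range is refused whole. The fingers move at their own pace and stop on an object; FORCE is the grip in N (left out, the last holds). Time passes only in rows, so rows that repeat a pose let the fingers close. It gives the time, the measured TCP pose, the force and the opening at its end, in the units of the state.
- manip.get_state(): the state, without advancing time (a new reading comes with each control period).
- manip.get_image(name): name is "side" or "top"; returns a dict with "frame" (420x560x3 uint8, red, green, blue), "K" (3x3 intrinsics, pixels), "distortion" ([k1, k2, p1, p2, k3] as OpenCV has them; the pictures are not rectified), "R" (3x3) and "t" (3): a world point X has camera coordinates R X + t. Camera axes: x right, y down, z forward; pixel columns grow to the right and rows downward; lengths in m; the calibration is good to about 2 mm. A picture is of the moment at which its call begins. There is no depth.
- manip.sign_off(): hands the job in, once; it reports no verdict.
The state is a dict: "clock": time; "qpos": joint angles; "qd": joint speeds; "effort": joint torques, N m; "position": TCP position; "ee_rot": TCP orientation; "contact_force": force on the tool from outside, world axes, zero at the start; "moment": the same for the moment, N m; "width": finger opening in m.
Only numpy, scipy, OpenCV 4.12 (cv2) and the standard library are available. Lean on these libraries where they do the work, as an engineer would, in place of code of your own. Each camera call takes 0.05 s, during which the arm holds its last target. There are 200 camera calls.

## Working session

There is one attempt and no reset: what is moved stays moved. The work goes in short steps, Python scripts to look and compute and a shell command to move; the robot and the scene stay as the last step left them, time stands still between calls to the robot, and variables do not carry over. Pictures are saved under pics/ and viewed, on a budget of 10 in all, crops included, one or two more only if the job needs it, and the job is handed in when it is done.

```bash
ls; mkdir -p pics
cat > h.py <<'E'
import numpy as np, cv2, pickle
from rig import manip
def grab(n,fn):
    d=manip.get_image(n); pickle.dump(d,open(f'pics/{fn}.pkl','wb')); cv2.imwrite(f'pics/{fn}.png',d['frame'][:,:,::-1]); return d
def load(fn): return pickle.load(open(f'pics/{fn}.pkl','rb'))
def ray(d,uv):
    p=cv2.undistortPoints(np.array(uv,float).reshape(-1,1,2),np.array(d['K']),np.array(d['distortion'])).reshape(-1,2)
    R=np.array(d['R']);t=np.array(d['t']).ravel()
    v=np.c_[p,np.ones(len(p))]@R
    return -R.T@t, v
def onz(d,uv,z):
    c,v=ray(d,uv); return c+v*((z-c[2])/v[:,2])[:,None]
def proj(d,X):
    return cv2.projectPoints(np.array(X,float).reshape(-1,1,3),cv2.Rodrigues(np.array(d['R']))[0],np.array(d['t'],float),np.array(d['K']),np.array(d['distortion']))[0].reshape(-1,2)
def crop(d,x0,y0,w,h,s,fn): cv2.imwrite(f'pics/{fn}.png',cv2.resize(d['frame'][y0:y0+h,x0:x0+w,::-1],None,fx=s,fy=s,interpolation=cv2.INTER_CUBIC))
E
python3 - <<'E'
from h import *
for n in('top','side'):
    d=grab(n,n+'0'); c,_=ray(d,[[280,210]]); print(n,c,np.array(d['K']).round(1).tolist())
print(manip.get_state())
a=load('top0')['frame'];b=load('side0')['frame']
E
```

```text
pics
top [0.40310979 0.02073112 1.18525348] [[513.1, 0.0, 286.6], [0.0, 513.1, 202.7], [0.0, 0.0, 1.0]]
side [0.3725327  0.7387975  0.78121727] [[469.2, 0.0, 278.8], [0.0, 469.2, 206.7], [0.0, 0.0, 1.0]]
{'clock': 0.1, 'qpos': array([-1.35200726e+00,  2.76492957e-01,  1.50597647e+00,  1.45453176e-05,
        1.36071886e+00, -1.20998607e-01]), 'qd': array([-0.00027647, -0.00138333, -0.0040631 ,  0.0006148 ,  0.00172454,
       -0.00108356]), 'effort': array([ 1.33155841e-03, -4.17698514e+01, -2.46405494e+01, -1.69292643e-04,
        5.82688081e-03,  9.13503641e-06]), 'position': array([ 0.19154517, -0.54169658,  0.2492603 ]), 'ee_rot': array([-0.11899118, -0.69690378, -0.12011861,  0.69694888]), 'contact_force': array([ 0.97561764, -0.31090825, -0.12756169]), 'moment': array([ 0.03718753, -0.03966858,  0.05332187]), 'width': 0.08553332256496328}
```

View pics/top0.png

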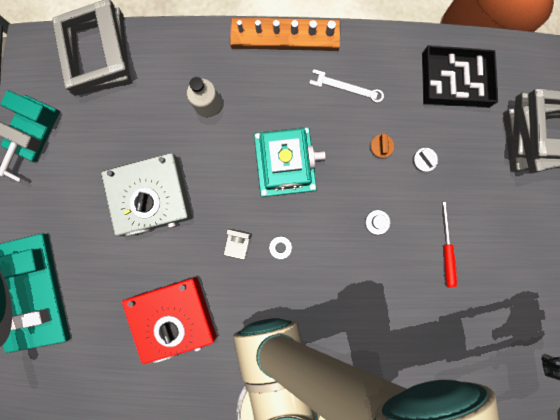

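View pics/side0.png

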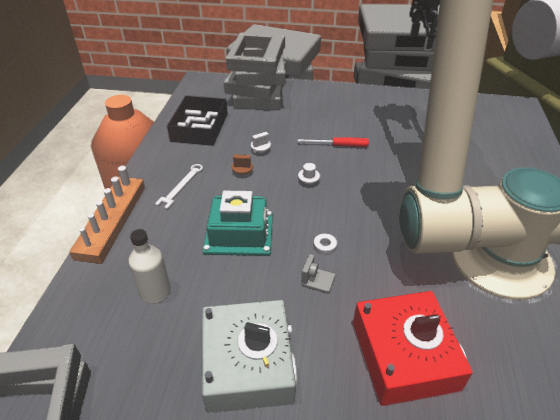

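The top view (up = +x, left = +y) shows two testers. The grey one at (145,195) is meant, and the red one at (168,320) is not. There are three plugs: plain metal with a bar at (426,159), which is the one meant; brown with a bar at (382,146), a look-alike; and a white round-knob blank at (378,222). The gearbox is at (286,157). Next I'll view an enlarged montage.

Run:
```python
from h import *
d=load('top0');f=d['frame'][:,:,::-1]
def c(x,y,r,s=300): return cv2.resize(f[y-r:y+r,x-r:x+r],(s,s),interpolation=cv2.INTER_CUBIC)
e=load('side0');g=e['frame'][:,:,::-1]
def c2(x,y,r,s=300): return cv2.resize(g[y-r:y+r,x-r:x+r],(s,s),interpolation=cv2.INTER_CUBIC)
m=np.vstack([np.hstack([c(145,200,37,400),c(286,156,25,400)]),np.hstack([c(426,159,16,200),c(382,146,16,200),c2(260,143,20,200),c2(237,207,30,200)])])
cv2.imwrite('pics/m0.png',m)
```

```text
(no output)
```

View pics/m0.png

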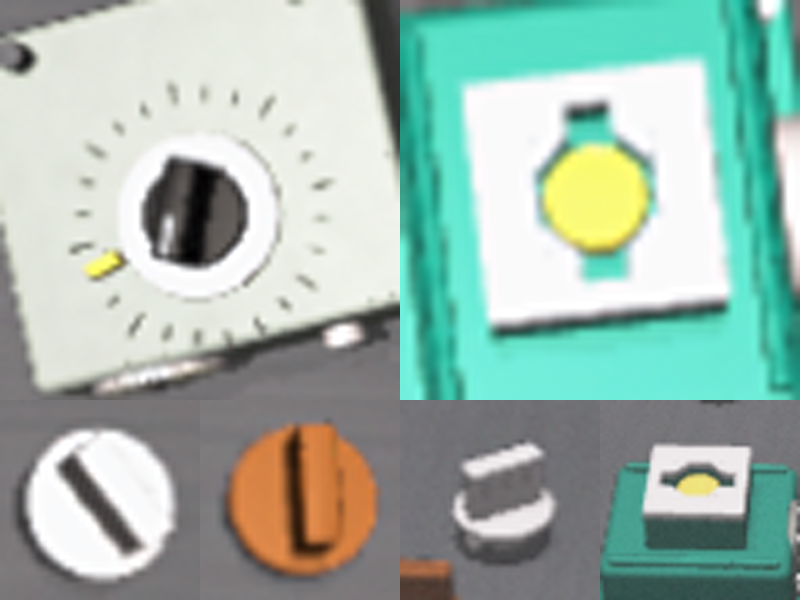

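```bash
cat > m.py <<'E'
from h import *
def comp(mask,near,z=None):
    n,l,s,c=cv2.connectedComponentsWithStats(mask.astype(np.uint8)); 
    ok=[i for i in range(1,n) if s[i,4]>6]; i=min(ok,key=lambda i:np.hypot(*(c[i]-near))); return l==i,c[i],s[i]
for n,near in(('top0',dict(ring=(145,203),tab=(126,212),port=(286,156),plug=(426,159))),('side0',dict(ring=(257,341),tab=(266,361),port=(237,207),plug=(260,146)))):
    d=load(n);f=d['frame'].astype(int);hsv=cv2.cvtColor(d['frame'],cv2.COLOR_RGB2HSV)
    x,y=near['tab']; yel=(hsv[...,0]>18)&(hsv[...,0]<36)&(hsv[...,1]>90)&(hsv[...,2]>120)
    m,c,s=comp(yel,near['tab']); print(n,'tab',c,s,onz(d,c,.082 if n=='top0' else .080))
    w=(f.min(2)>(238 if n=='top0' else 205))
    for k,z in(('ring',.072),('port',.105),('plug',.021)):
        m,c,s=comp(w,near[k]); ct=max(cv2.findContours(m.astype(np.uint8),cv2.RETR_EXTERNAL,cv2.CHAIN_APPROX_NONE)[0],key=cv2.contourArea)
        P=onz(d,ct.reshape(-1,2).astype(float),z)[:,:2]
        q=(P*10000).astype(np.float32)
        if k=='port': r=cv2.minAreaRect(q)
        else: r=cv2.fitEllipse(q)
        print(n,k,s,np.array(r[0])/1e4,np.array(r[1])/10,r[2])
E
python3 m.py
python3 - <<'E'
from h import *
d=load('top0')
t=lambda x,y:(108+x/5.405,163+y/5.405); g=lambda x,y:(261+x/8-.5,131+y/8-.5); p=lambda x,y:(410+x/6.25-.5,143+y/6.25-.5)
print('slotends',onz(d,[g(587,103),g(605,280)],.105), 'hole top/bot/l/r approx')
print('plugbar',onz(d,[p(67,65),p(135,150)],.03))
print('barends top',onz(d,[t(192,160),t(170,262)],.114))
e=load('side0');print('side bar', e['frame'].shape)
s=lambda x,y:(240+(x-400)/5-.5,123+(y-400)/5-.5)
P=onz(e,[s(462,470),s(540,448),s(470,480),s(545,457)],.053);print('side plug bar top',P)
def big(x,y,r):return cv2.resize(e['frame'][y-r:y+r,x-r:x+r,::-1],(560,560),interpolation=cv2.INTER_CUBIC)
cv2.imwrite('pics/dial.png',big(257,345,28))
E
```

```text
top0 tab [126.84210526 211.57894737] [124 210   7   4  19] [[0.45788687 0.35807628 0.082     ]]
top0 ring [130 188  29  30 345] [0.47964985 0.32332551] [64.05229492 64.52598877] 114.78389739990234
top0 port [269 139  33  32 597] [0.58526187 0.01455308] [62.44602051 62.53276367] 7.495256423950195
top0 plug [415 148  22  23 295] [ 0.59671445 -0.31445793] [51.09002686 52.20183716] 96.43285369873047
side0 tab [265.25925926 360.22222222] [263 357   5   8  27] [[0.45752991 0.36012039 0.08      ]]
side0 ring [237 323  40  35 471] [0.47947549 0.31895906] [61.50637207 63.54262695] 26.830955505371094
side0 port [220 191  32  20 404] [0.58471807 0.01531834] [62.72550049 61.63806152] 7.929660320281982
side0 plug [251 142  19   8  70] [ 0.59706968 -0.3102574 ] [41.51904297 49.55820618] 87.99730682373047
slotends [[ 0.61140812 -0.08975995  0.105     ]
 [ 0.56364417 -0.09494284  0.105     ]] hole top/bot/l/r approx
plugbar [[ 0.60916565 -0.29916868  0.03      ]
 [ 0.57802435 -0.32486556  0.03      ]]
barends top [[0.49736257 0.31330003 0.114     ]
 [0.45709157 0.32063334 0.114     ]]
side bar (420, 560, 3)
side plug bar top [[ 0.61597236 -0.29966861  0.053     ]
 [ 0.5778119  -0.32718458  0.053     ]
 [ 0.60978629 -0.29104276  0.053     ]
 [ 0.57355701 -0.31899883  0.053     ]]
```

View pics/dial.png

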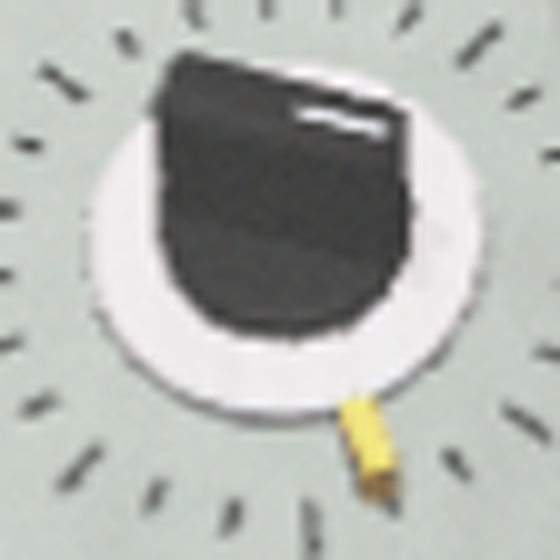

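The enlarged view confirms the grey tester's pointer: the white line on the bar runs towards the bar's right end at (383,128) in the crop, which is -x. The tab at (370,450) is clockwise of it. Next I'll work out the yaw angles.

Run:
```python
from h import *
from scipy.spatial.transform import Rotation as Ro
e=load('side0')
P=onz(e,[(229+38.3-.5,317+12.8-.5),(229+30-.5,317+11.2-.5),(229+40.5-.5,317+11.2-.5),(229+18-.5,317+5.5-.5)],.114);print(P)
for a,b in((1,0),(3,2)): v=P[b]-P[a];print('pointer dir deg',np.degrees(np.arctan2(v[1],v[0])))
for dial in((.4796,.3233),(.4796,.3213)):
  v=np.array([.4577,.359])-dial;print('tab',np.degrees(np.arctan2(v[1],v[0])),np.hypot(*v))
d=load('top0');f=d['frame']
# tester edges for yaw
hsv=cv2.cvtColor(f,cv2.COLOR_RGB2HSV)
# yellow plate in port
m=(hsv[...,0]>20)&(hsv[...,0]<36)&(hsv[...,1]>100);m[:,:270]=0;m[:,305:]=0;m[:140]=0;m[175:]=0
ys,xs=np.nonzero(m);print('yellow',onz(d,[[xs.mean(),ys.mean()]],.097),len(xs), 'expect area',np.pi/4*30**2*(513/(1.185-.097)/1000)**2)
s=manip.get_state();w,x,y,z=s['ee_rot'];R=Ro.from_quat([x,y,z,w]).as_matrix();print(R.round(3),np.degrees(np.arctan2(R[1,1],R[0,1])))
```

```text
[[0.4608462  0.32383622 0.114     ]
 [0.47480525 0.32302712 0.114     ]
 [0.4578242  0.32029711 0.114     ]
 [0.496485   0.3154986  0.114     ]]
pointer dir deg 176.6826853362697
pointer dir deg 172.92473141096545
tab 121.52684188726889 0.04188197703069904
tab 120.1523835261254 0.043599311921176026
yellow [[0.58422701 0.0143626  0.097     ]] 129 expect area 157.14817083493452
[[-0.     0.333 -0.943]
 [ 0.002 -0.943 -0.333]
 [-1.    -0.002 -0.   ]] -70.53176567927818
```

```bash
python3 -m crank '{"grip":[0.5,0.5,0.5,0.5,0.5,0.5,0.5,0.5,0.5,0.5,0.5,0.5,0.5,0.5,0.5,0.5,0.5,0.5,0.5,0.5],"slide":[[28.8,86.4,0],[28.8,86.4,0],[28.8,86.4,0],[28.8,86.4,0],[28.8,86.4,0],[28.8,86.4,0],[28.8,86.4,0],[28.8,86.4,0],[28.8,86.4,0],[28.8,86.4,0],[28.8,86.4,0],[28.8,86.4,0],[28.8,86.4,0],[28.8,86.4,0],[28.8,86.4,0],[28.8,86.4,0],[28.8,86.4,0],[28.8,86.4,0],[28.8,86.4,0],[28.8,86.4,0]],"roll":[152.5,152.5,152.5,152.5,152.5,152.5,152.5,152.5,152.5,152.5,152.5,152.5,152.5,152.5,152.5,152.5,152.5,152.5,152.5,152.5]}' 30
cat >> h.py <<'E'
from scipy.spatial.transform import Rotation as Ro
def st():
    s=manip.get_state();w,x,y,z=s['ee_rot'];R=Ro.from_quat([x,y,z,w]).as_matrix()
    print('t',s['clock'],'p',s['position'].round(4),'yaw',np.degrees(np.arctan2(R[1,1],R[0,1])).round(2),'x',R[:,0].round(3),'F',s['contact_force'].round(1),'M',s['moment'].round(2),'w',round(s['width'],4),'q',s['qpos'].round(2))
    return s
E
python3 -c "
from h import *
st()"
```

```text
clock: 2.1
position: [0.4796, 0.3233, 0.2489]
ee_rot: [0.705, 0.049, 0.706, -0.049]
contact_force: [-0.5, -1.4, 0.1]
width: 0.0423
t 2.1 p [0.4796 0.3233 0.2489] yaw 82.07 x [-0.002 -0.001 -1.   ] F [-0.5 -1.4  0.1] M [0.02 0.02 0.02] w 0.0423 q [ 0.47  0.28  1.5  -0.    1.36 -0.96]
```

```bash
python3 -m crank '{"grip":[0.5,0.5,0.5,0.5,0.5,0.5,0.5],"slide":[[0,0,-4],[0,0,-8],[0,0,-10],[0,0,-12],[0,0,-13.2],[0,0,-14.2],[0,0,-14.2]],"roll":[0,0,0,0,0,0,0]}'
python3 -m crank '{"grip":[0.3,0.2,0.1,0.1,0.1,0.1,0.1,0.1],"slide":[[0,0,0],[0,0,0],[0,0,0],[0,0,0],[0,0,0],[0,0,0],[0,0,0],[0,0,0]],"roll":[0,0,0,0,0,0,0,0]}' 25
python3 -c "
from h import *
st()
grab('top','top1');e=grab('side','side1')
"
```

```text
clock: 2.8
position: [0.479, 0.3208, 0.1073]
ee_rot: [0.705, 0.049, 0.706, -0.05]
contact_force: [-0.3, 0.2, -0.5]
width: 0.0427
clock: 3.6
position: [0.4802, 0.3217, 0.1092]
ee_rot: [0.706, 0.049, 0.705, -0.049]
contact_force: [-0.9, -2.3, 6.2]
width: 0.0133
t 3.6 p [0.4802 0.3217 0.1092] yaw 81.99 x [ 0.002 -0.    -1.   ] F [-0.9 -2.3  6.2] M [-0.4   0.09 -0.01] w 0.0133 q [ 0.47  0.39  1.71 -0.    1.04 -0.96]
```

```bash
python3 -m crank '{"grip":[0.1,0.1,0.1,0.1,0.1,0.1,0.1,0.1,0.1,0.1,0.1,0.1,0.1,0.1,0.1],"slide":[[0,0,0.2],[0,0,0.2],[0,0,0.2],[0,0,0.2],[0,0,0.2],[0,0,0.2],[0,0,0.2],[0,0,0.2],[0,0,0.2],[0,0,0.2],[0,0,0.2],[0,0,0.2],[0,0,0.2],[0,0,0.2],[0,0,0.2]],"roll":[0,-5,-10,-15,-20,-25,-30,-35,-40,-45,-51,-51,-51,-51,-51]}' 25
python3 -c "
from h import *
st()"
python3 -m crank '{"grip":[0.5,0.5,0.5,0.5,0.5,0.5,0.5,0.5,0.5,0.5,0.5],"slide":[[0,0,0],[0,0,0],[0,0,0],[0,0,3],[0,0,6],[0,0,10],[0,0,14],[0,-5,14],[0,-10,14],[0,-15,14],[0,-20,14]],"roll":[0,0,0,0,0,0,0,0,0,0,0]}' 25
python3 - <<'E'
from h import *
d=grab('top','top2');e=grab('side','side2')
m=np.hstack([cv2.resize(x['frame'][v-28:v+28,u-28:u+28,::-1],(400,400),interpolation=cv2.INTER_CUBIC) for x,u,v in((d,145,203),(e,257,345))])
cv2.imwrite('pics/m2.png',m)
E
```

```text
clock: 5.2
position: [0.48, 0.3213, 0.1093]
ee_rot: [0.616, 0.348, 0.615, -0.348]
contact_force: [4.2, -3.5, -8.7]
width: 0.0134
t 5.2 p [0.48   0.3213 0.1093] yaw 31.06 x [ 0.    -0.001 -1.   ] F [ 4.2 -3.5 -8.7] M [-0.54 -0.81  0.02] w 0.0134 q [ 0.47  0.39  1.71 -0.    1.04 -0.07]
clock: 6.3
position: [0.4792, 0.1208, 0.2508]
ee_rot: [0.616, 0.348, 0.615, -0.347]
contact_force: [0.7, -0.1, -0.4]
width: 0.0425
```

View pics/m2.png

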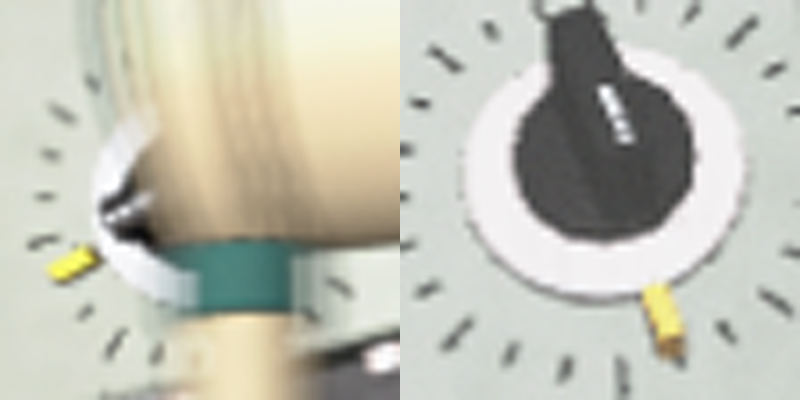

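The line on the bar now points at the tab: white line from (605,90) to (626,138), tab at (660,318). I'll put numbers on it from the side view.

Run:
```python
from h import *
e=load('side2'); s=lambda x,y:(229+(x-400)/7.143-.5,317+y/7.143-.5)
L=onz(e,[s(605,90),s(627,140)],.114);T=onz(e,[s(655,290),s(669,332)],.082)
ang=lambda v:np.degrees(np.arctan2(v[1],v[0])).round(1)
print(L,ang(L[1]-L[0]),T,ang(T[1]-T[0]))
D=np.array([.4798,.3216,0]);print('from axis: line end',ang(L[1]-D),'tab',ang(T.mean(0)-D),np.linalg.norm((L[1]-D)[:2]),np.linalg.norm((T.mean(0)-D)[:2]))
d=load('top2');g=lambda x,y:(117+x/7.143-.5,175+y/7.143-.5)
L=onz(d,[g(146,200),g(104,219)],.114);T=onz(d,[g(94,254),g(52,275)],.082);print('top',ang(L[1]-L[0]),ang(T[1]-T[0]),ang(L[1]-D),ang(T.mean(0)-D))
```

```text
[[0.47640148 0.32595701 0.114     ]
 [0.46899337 0.33793662 0.114     ]] 121.7 [[0.45999643 0.35599905 0.082     ]
 [0.45497644 0.36575688 0.082     ]] 117.2
from axis: line end 123.5 tab 119.6 0.01958745334172368 0.0451735951329858
top 115.0 117.1 118.3 120.7
```

Run:
```python
from h import *
from m import comp
for n in('top0','top2'):
  d=load(n);f=d['frame'].astype(int)
  for th in(140,180,220):
    m,c,s=comp(f.min(2)>th,(426,159)); ct=max(cv2.findContours(m.astype(np.uint8),cv2.RETR_EXTERNAL,cv2.CHAIN_APPROX_NONE)[0],key=cv2.contourArea)
    P=onz(d,cv2.convexHull(ct).reshape(-1,2).astype(float),.021)[:,:2]*1e4
    r=cv2.minEnclosingCircle(P.astype(np.float32)); q=cv2.fitEllipse(P.astype(np.float32)); print(n,th,s,np.array(r[0])/1e4,r[1]/5,np.array(q[0])/1e4,q[1])
st()
```

```text
top0 tab [126.84210526 211.57894737] [124 210   7   4  19] [[0.45788687 0.35807628 0.082     ]]
top0 ring [130 188  29  30 345] [0.47964985 0.32332551] [64.05229492 64.52598877] 114.78389739990234
top0 port [269 139  33  32 597] [0.58526187 0.01455308] [62.44602051 62.53276367] 7.495256423950195
top0 plug [415 148  22  23 295] [ 0.59671445 -0.31445793] [51.09002686 52.20183716] 96.43285369873047
side0 tab [265.25925926 360.22222222] [263 357   5   8  27] [[0.45752991 0.36012039 0.08      ]]
side0 ring [237 323  40  35 471] [0.47947549 0.31895906] [61.50637207 63.54262695] 26.830955505371094
side0 port [220 191  32  20 404] [0.58471807 0.01531834] [62.72550049 61.63806152] 7.929660320281982
side0 plug [251 142  19   8  70] [ 0.59706968 -0.3102574 ] [41.51904297 49.55820618] 87.99730682373047
top0 140 [414 147  24  25 401] [ 0.59656704 -0.31498149] 58.44580078125 [ 0.59664316 -0.31497693] (569.1264038085938, 579.3560180664062)
top0 180 [415 148  23  23 361] [ 0.59702383 -0.31515205] 56.58140869140625 [ 0.59691055 -0.31488096] (555.2969970703125, 559.1669311523438)
top0 220 [415 148  22  23 322] [ 0.59649346 -0.31451455] 54.99228515625 [ 0.59651851 -0.31454199] (540.896240234375, 544.9842529296875)
top2 140 [414 148  24  24 389] [ 0.5965145 -0.3147853] 57.40525512695312 [ 0.59653364 -0.3149301 ] (565.4193115234375, 572.1282348632812)
top2 180 [415 148  23  23 347] [ 0.59676123 -0.31428574] 55.69156494140625 [ 0.59669121 -0.31461775] (545.9758911132812, 556.2160034179688)
top2 220 [415 148  22  23 305] [ 0.59677207 -0.31426917] 54.040826416015626 [ 0.59686553 -0.31424043] (529.0223999023438, 537.9055786132812)
t 6.4 p [0.4793 0.1169 0.2507] yaw 30.62 x [ 0.001 -0.003 -1.   ] F [0.7 0.5 0.1] M [ 0.05 -0.04 -0.01] w 0.0425 q [ 0.1   0.15  1.67 -0.    1.32 -0.43]
```

```bash
python3 -m crank '{"grip":[0.8,0.8,0.8,0.8,0.8,0.8,0.8,0.8,0.8,0.8,0.8,0.8,0.8],"slide":[[11.76,-43.4,0],[11.76,-43.4,0],[11.76,-43.4,0],[11.76,-43.4,0],[11.76,-43.4,0],[11.76,-43.4,0],[11.76,-43.4,0],[11.76,-43.4,0],[11.76,-43.4,0],[11.76,-43.4,0],[11.76,-43.4,0],[11.76,-43.4,0],[11.76,-43.4,0]],"roll":[-83.5,-83.5,-83.5,-83.5,-83.5,-83.5,-83.5,-83.5,-83.5,-83.5,-83.5,-83.5,-83.5]}'
python3 - <<'E'
from h import *
st()
d=grab('top','top3');e=grab('side','side3')
m=np.hstack([cv2.resize(x['frame'][v-40:v+40,u-40:u+40,::-1],(400,400),interpolation=cv2.INTER_CUBIC) for x,u,v in((d,426,159),(e,260,145))])
cv2.imwrite('pics/m3.png',m)
E
```

```text
clock: 7.7
position: [0.5975, -0.3105, 0.2505]
ee_rot: [0.228, 0.669, 0.228, -0.669]
contact_force: [0.0, 0.4, -0.3]
width: 0.0683
t 7.7 p [ 0.5975 -0.3105  0.2505] yaw -52.35 x [ 0.  0. -1.] F [ 0.   0.4 -0.3] M [-0.03  0.01  0.02] w 0.0683 q [-0.58  0.43  1.27  0.    1.44  0.33]
```

View pics/m3.png

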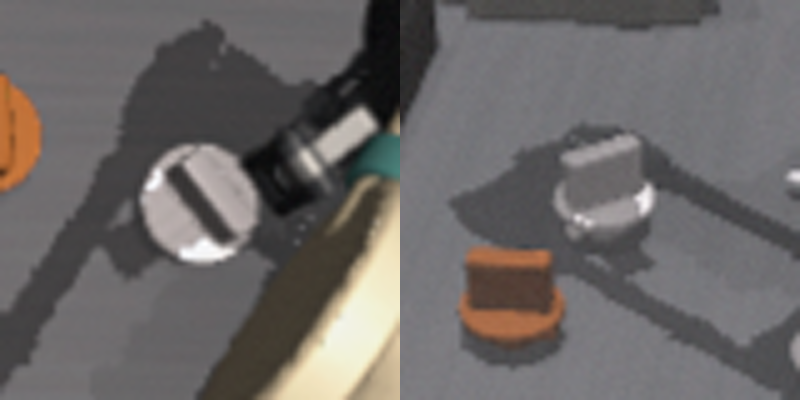

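The bar-handled metal plug is under the gripper at (200,203) in the left crop, and the brown look-alike stays clear to the left. Next I'll average the TCP reading and then descend.

```bash
python3 -m crank '{"grip":[0.8,0.8,0.8,0.8],"slide":[[0,0,-5],[0,0,-9],[0,0,-13],[0,0,-13]],"roll":[0,0,0,0]}'
python3 - <<'E'
from h import *
ps=[]
for i in range(5): manip.get_image('top'); ps.append(st()['position'])
print(np.mean(ps,0),np.std(ps,0))
E
```

```text
clock: 8.2
position: [0.5936, -0.3089, 0.1144]
ee_rot: [-0.224, -0.667, -0.231, 0.672]
contact_force: [-1.0, 0.6, -0.1]
width: 0.0682
t 8.25 p [ 0.5957 -0.3104  0.1179] yaw -52.46 x [-0.005  0.003 -1.   ] F [-0.2  0.1  0.8] M [-0.04 -0.04  0.  ] w 0.0685 q [-0.58  0.51  1.47  0.    1.17  0.33]
t 8.3 p [ 0.5975 -0.3116  0.1205] yaw -52.47 x [-0.  0. -1.] F [ 0.6 -0.4  0.7] M [-0.05 -0.   -0.04] w 0.0681 q [-0.58  0.51  1.46  0.    1.17  0.33]
t 8.35 p [ 0.5985 -0.3125  0.1222] yaw -52.48 x [ 0.003 -0.002 -1.   ] F [-0.3 -0.5  0.1] M [-0.02 -0.05 -0.04] w 0.0685 q [-0.58  0.51  1.46  0.    1.17  0.33]
t 8.4 p [ 0.5989 -0.3128  0.123 ] yaw -52.49 x [ 0.004 -0.003 -1.   ] F [-0.1 -0.4 -0.1] M [0.03 0.02 0.03] w 0.0685 q [-0.58  0.51  1.46  0.    1.17  0.33]
t 8.45 p [ 0.599  -0.313   0.1232] yaw -52.5 x [ 0.005 -0.003 -1.   ] F [-0.7  0.6  0.2] M [-0.02 -0.03 -0.  ] w 0.0678 q [-0.58  0.51  1.46  0.    1.17  0.33]
[ 0.59792499 -0.31206282  0.12136066] [0.00123324 0.00096386 0.0019709 ]
```

```bash
python3 -m crank '{"grip":[0.8,0.8,0.8,0.8,0.8,0.8,0.8,0.8,0.8],"slide":[[-0.05,-0.27,-2],[-0.05,-0.27,-4],[-0.05,-0.27,-5.5],[-0.05,-0.27,-6.6],[-0.05,-0.27,-7.2],[-0.05,-0.27,-7.5],[-0.05,-0.27,-7.5],[-0.05,-0.27,-7.5],[-0.05,-0.27,-7.5]],"roll":[0,0,0,0,0,0,0,0,0]}'
python3 -c "
from h import *
st()"
python3 -m crank '{"grip":[0.4,0.2,0.1,0,0,0,0,0,0,0],"slide":[[0,0,0],[0,0,0],[0,0,0],[0,0,0],[0,0,0],[0,0,0],[0,0,0],[0,0,0],[0,0,0],[0,0,0]],"roll":[0,0,0,0,0,0,0,0,0,0]}' 60
python3 -c "
from h import *
st()"
```

```text
clock: 9.35
position: [0.5972, -0.3151, 0.0458]
ee_rot: [0.228, 0.67, 0.227, -0.669]
contact_force: [0.7, 0.4, 0.3]
width: 0.0683
t 9.35 p [ 0.5972 -0.3151  0.0458] yaw -52.53 x [ 0.001 -0.001 -1.   ] F [0.7 0.4 0.3] M [ 0.02 -0.01 -0.01] w 0.0683 q [-0.59  0.58  1.54 -0.    1.02  0.33]
clock: 10.35
position: [0.5969, -0.315, 0.0452]
ee_rot: [0.227, 0.67, 0.227, -0.67]
contact_force: [-0.1, -0.0, 3.6]
width: 0.0132
t 10.35 p [ 0.5969 -0.315   0.0452] yaw -52.53 x [ 0. -0. -1.] F [-0.1 -0.   3.6] M [-0.01  0.02 -0.02] w 0.0132 q [-0.59  0.58  1.55 -0.    1.02  0.33]
```

```bash
python3 -m crank '{"grip":[0,0,0,0,0],"slide":[[0,0,2],[0,0,6],[0,0,11],[0,0,16],[0,0,20]],"roll":[0,0,0,0,0]}' 60
python3 -m crank '{"grip":[0,0,0,0,0,0,0,0,0,0,0,0,0,0,0,0,0,0,0,0],"slide":[[-0.2,3,0],[-0.3,6,0],[-0.4,9,0],[-0.5,12,0],[-0.6,15,0],[-0.7,18,0],[-0.8,21,0],[-0.9,24,0],[-1,27,0],[-1.1,30,0],[-1.2,33,0],[-1.2,33,0],[-1.2,33,0],[-1.2,33,0],[-1.2,33,0],[-1.2,33,0],[-1.2,33,0],[-1.2,33,0],[-1.2,33,-2],[-1.2,33,-4]],"roll":[8,16,24,32,40,48,56,64,72,80,88,96,104,112,120,128,136,144,149.7,149.7]}'
python3 -m crank '{"grip":[0,0,0,0,0],"slide":[[0,0,-2],[0,0,-3],[0,0,-3],[0,0,-3],[0,0,-3]],"roll":[0,0,0,0,0]}'
python3 - <<'E'
from h import *
st()
d=grab('top','top4');e=grab('side','side4')
m=np.hstack([cv2.resize(x['frame'][v-40:v+40,u-40:u+40,::-1],(400,400),interpolation=cv2.INTER_CUBIC) for x,u,v in((d,286,156),(e,237,195))])
cv2.imwrite('pics/m4.png',m)
E
```

```text
clock: 10.85
position: [0.5966, -0.3148, 0.2471]
ee_rot: [0.227, 0.67, 0.227, -0.67]
contact_force: [0.7, -0.7, -3.6]
width: 0.013
clock: 12.85
position: [0.5844, 0.0152, 0.2041]
ee_rot: [0.705, -0.045, 0.706, 0.045]
contact_force: [0.2, 0.0, -2.1]
width: 0.0131
clock: 13.35
position: [0.5855, 0.0151, 0.1761]
ee_rot: [0.706, -0.044, 0.705, 0.044]
contact_force: [-0.6, 0.5, -1.8]
width: 0.0132
t 13.35 p [0.5855 0.0151 0.1761] yaw 97.17 x [ 0.002 -0.    -1.   ] F [-0.6  0.5 -1.8] M [ 0.04 -0.   -0.01] w 0.0132 q [-0.09  0.34  1.6   0.    1.2  -1.79]
```

View pics/m4.png

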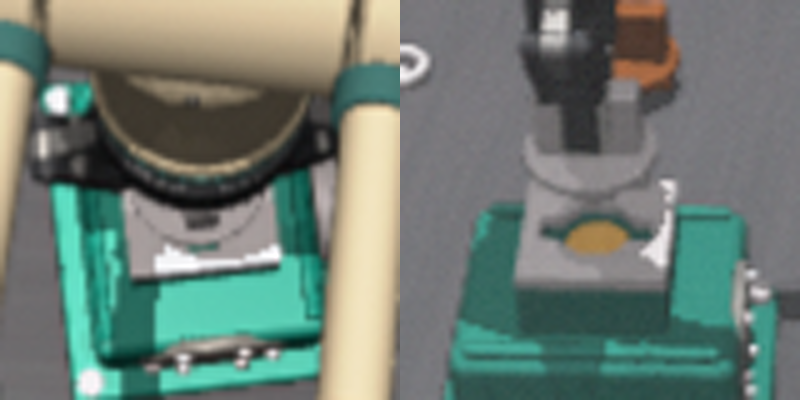

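Run:
```python
from h import *
e=load('side4'); s=lambda x,y:(197+(x-400)/5-.5,155+y/5-.5)
c,v=ray(e,[s(524,158),s(657,158),s(590.5,158)])
for k in v: print('flange at y=.0151',(c+k*((.0151-c[1])/k[1])).round(4))
# hole/yellow in side view, slots ends
print('slot ends on .105',onz(e,[s(541,232),s(654,236)],.105))
hsv=cv2.cvtColor(e['frame'],cv2.COLOR_RGB2HSV)
e0=load('side0');h=cv2.cvtColor(e0['frame'],cv2.COLOR_RGB2HSV);m=(h[...,0]>18)&(h[...,0]<36)&(h[...,1]>60)&(h[...,2]>100);m[:,:220]=0;m[:,260:]=0;m[:195]=0;m[225:]=0
ys,xs=np.nonzero(m);print('yellow side ext',xs.min(),xs.max(),ys.min(),ys.max(),onz(e0,[[(xs.min()+xs.max())/2,ys.mean()]],.097))
```

```text
flange at y=.0151 [0.6135 0.0151 0.1409]
flange at y=.0151 [0.5559 0.0151 0.1485]
flange at y=.0151 [0.5845 0.0151 0.1447]
slot ends on .105 [[0.6075848  0.02109741 0.105     ]
 [0.55910548 0.01596856 0.105     ]]
yellow side ext 230 242 199 205 [[0.58533206 0.01207704 0.097     ]]
```

```bash
python3 -m crank '{"grip":[0,0,0,0,0,0,0,0,0],"slide":[[0,0,-1],[0,0,-2],[0,0,-2.3],[0,0,-2.5],[0,0,-2.7],[0,0,-2.9],[0,0,-2.9],[0,0,-2.9],[0,0,-2.9]],"roll":[0,0,0,0,0,0,0,0,0]}'
python3 -c "
from h import *
st()"
```

```text
clock: 14.35
position: [0.5852, 0.015, 0.146]
ee_rot: [0.706, -0.044, 0.705, 0.044]
contact_force: [0.2, -1.4, -2.5]
width: 0.0132
t 14.35 p [0.5852 0.015  0.146 ] yaw 97.17 x [ 0.001 -0.    -1.   ] F [ 0.2 -1.4 -2.5] M [-0.04 -0.19  0.  ] w 0.0132 q [-0.09  0.37  1.64 -0.    1.13 -1.79]
```

```bash
python3 -m crank '{"grip":[0,0,0,0,0,0,0,0,0],"slide":[[0,0,-0.2],[0,0,-0.4],[0,0,-0.6],[0,0,-0.8],[0,0,-1],[0,0,-1.2],[0,0,-1.3],[0,0,-1.3],[0,0,-1.3]],"roll":[0,0,0,0,0,0,0,0,0]}' 80
python3 -c "
from h import *
st()"
```

```text
clock: 15.25
position: [0.5853, 0.0149, 0.1343]
ee_rot: [0.706, -0.044, 0.705, 0.044]
contact_force: [-0.7, -1.0, 8.1]
width: 0.0122
t 15.25 p [0.5853 0.0149 0.1343] yaw 97.18 x [ 0.002 -0.    -1.   ] F [-0.7 -1.   8.1] M [-0.25  0.13 -0.  ] w 0.0122 q [-0.09  0.38  1.66 -0.    1.1  -1.79]
```

The plug is flush, with about 10 N net of its weight. Now I'll press slightly harder and twist clockwise.

```bash
python3 -m crank '{"grip":[0,0,0,0,0,0,0,0,0,0,0,0,0,0,0,0,0,0,0,0],"slide":[[0,0,-0.1],[0,0,-0.1],[0,0,-0.1],[0,0,-0.1],[0,0,-0.1],[0,0,-0.1],[0,0,-0.1],[0,0,-0.1],[0,0,-0.1],[0,0,-0.1],[0,0,-0.1],[0,0,-0.1],[0,0,-0.1],[0,0,-0.1],[0,0,-0.1],[0,0,-0.1],[0,0,-0.1],[0,0,-0.1],[0,0,-0.1],[0,0,-0.1]],"roll":[0,-5,-10,-15,-20,-25,-30,-35,-40,-45,-50,-55,-60,-65,-70,-75,-80,-85,-88,-88]}' 80
python3 -c "
from h import *
st()"
```

```text
clock: 17.25
position: [0.5853, 0.0146, 0.1343]
ee_rot: [0.539, 0.459, 0.537, -0.458]
contact_force: [-0.7, -2.4, 12.7]
width: 0.0125
t 17.25 p [0.5853 0.0146 0.1343] yaw 9.13 x [ 0.003 -0.001 -1.   ] F [-0.7 -2.4 12.7] M [-0.32  0.43 -0.05] w 0.0125 q [-0.09  0.38  1.66 -0.    1.1  -0.25]
```

```bash
python3 -m crank '{"grip":[0,0,0,0,0,0],"slide":[[0,0,-0.05],[0,0,-0.05],[0,0,-0.05],[0,0,-0.05],[0,0,-0.05],[0,0,-0.05]],"roll":[-1,-2,-3,-4,-4,-4]}' 80
python3 - <<'E'
from h import *
d=grab('top','top5');e=grab('side','side5')
m=np.hstack([cv2.resize(x['frame'][v-40:v+40,u-40:u+40,::-1],(400,400),interpolation=cv2.INTER_CUBIC) for x,u,v in((e,257,345),(e,237,195))])
cv2.imwrite('pics/m5.png',m)
st()
E
```

```text
clock: 17.85
position: [0.5854, 0.0146, 0.1342]
ee_rot: [0.523, 0.477, 0.521, -0.476]
contact_force: [-2.3, -2.3, 15.5]
width: 0.0122
t 17.95 p [0.5854 0.0146 0.1343] yaw 5.24 x [ 0.003 -0.002 -1.   ] F [-1.4 -2.1 15.5] M [-0.29  0.54  0.28] w 0.0124 q [-0.09  0.38  1.66 -0.    1.1  -0.18]
```

View pics/m5.png

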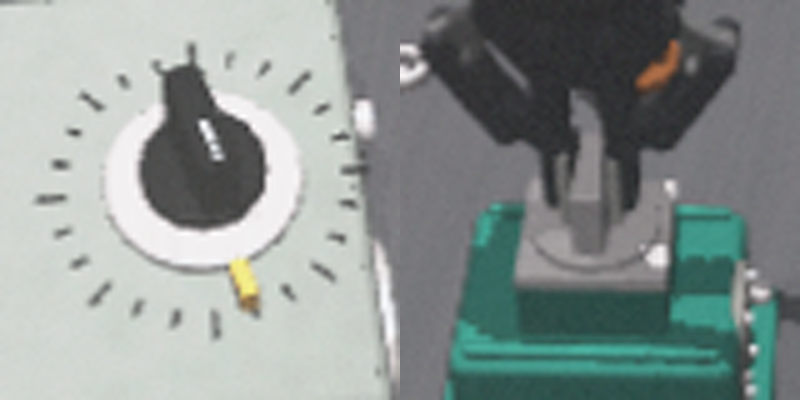

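The flange sits flush on the port (590,250), the bar is turned a quarter from the slots, and the fingers are holding it. The dial line (210,140) still points at the tab (245,285). The wrist moment of 0.28 N m shows the stop has been reached, so I'm handing in.

```bash
python3 -c "
from h import *
print(manip.sign_off()); st()"
```

```text
the job is handed in; nothing more can be done
None
the job is handed in; nothing more can be done
```

The job is handed in at about 18 s of the 61 s allowed. The dial is set to the tab, and the plug is in the port, turned to its stop and held pressed down. The hand-in reported no verdict.

- **Dial:** I turned the grey tester's dial 51° clockwise. The camera checks put the pointer within about 4.5° of the tab (limit 6.9°). The side view read 4° past on one side and the top view 2° on the other, so they disagree slightly. The last side view shows it still in place.
- **Plug:** It went through the slots with almost no side force and sat flush. I turned it 92° clockwise in total, and a wrist moment of 0.28 N m at the end showed it was against the stop.
- **Final hold:** The tool height was 0.1343 m against 0.1342 m worked out for flush. The plug was pressed down with about 15 N, gripped at 80 N, and the tool tilt was under 0.004 rad.
- **Other loose things:** I touched none of them as far as I know, but I did not measure their positions again at the end.

I viewed 8 pictures in all.

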